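# Set out the blood-grouping station

## Task

Set out the blood-grouping station: lay the white tile centred and square on the slide warmer's black plate, and put the metal cover centred and square on top of the tile. In front of the tube rack stand the blue-capped bottle on the left pad and the yellow-capped bottle on the right pad (left and right as the robot sees them), and stand the red-capped bottle on the pad in front of the warmer, each upright in the middle of its pad. Set everything down rather than dropping it.

Things in the scene. Friction and masses are not known exactly. Their poses are not given: they have to be found in the camera images.
- tile_center (a point): loose white ceramic tile, a flat block 54 mm (its x) by 80 mm (its y) by 16 mm thick, about 120 g, lying flat on the bench at the start. This point is its centre, 8 mm above its underside; z up.
- cover_grip (a point): loose metal cover: flat grey metal plate 48 mm (its x) by 74 mm (its y) by 5 mm thick with an upright green grip bar on its middle, 12 mm (x) by 40 mm (y), rising 30 mm above the plate; about 90 g. This point is the centre of the bar, 20 mm above the plate's underside; the bar's top is 35 mm above the underside; z up.
- blue_center (a point): small upright plastic dropper bottle, white with a blue cap and blue label: 36 mm in diameter, 75 mm tall (narrower at the cap). This point is its centre, half-way up (37.5 mm above its underside); z points up out of the cap. Loose, about 50 g.
- yellow_center (a point): small upright plastic dropper bottle, white with a yellow cap and yellow label: 36 mm in diameter, 75 mm tall (narrower at the cap). This point is its centre, half-way up (37.5 mm above its underside); z points up out of the cap. Loose, about 50 g.
- red_center (a point): small upright plastic dropper bottle, white with a red cap and red label: 36 mm in diameter, 75 mm tall (narrower at the cap). This point is its centre, half-way up (37.5 mm above its underside); z points up out of the cap. Loose, about 50 g.
- warmer: slide warmer, a beige box fixed to the bench: 120 mm (its x) by 160 mm (its y), flat top 45 mm above the bench. A black heating plate, 74 mm (x) by 100 mm (y), lies flush in the middle of the top. Origin: centre of its underside, on the bench; x points to its back (away from the robot), y to its left as the robot sees it. Rack, warmer and a dark-blue closed slide box (90 x 110 mm, 36 mm high, not used, fixed) stand side by side in a row in any order.
- rack: white test-tube rack with purple-capped tubes, fixed to the bench: 66 mm (its x) by 160 mm (its y), 92 mm high with the tubes. Origin: centre of its underside; x points to its back (away from the robot), y to its left as the robot sees it.
- pad_left: grey-blue round pad fixed to the bench, 60 mm in diameter, 3 mm thick: the left one, as seen from the robot (towards +y), of the two pads in front of the tube rack (robot's side), 105 mm in front of the rack's centre line. Origin: centre of its underside.
- pad_right: the same pad, the right one as seen from the robot (towards -y) of the two in front of the tube rack, 90 mm from the left one, centre to centre. Origin: centre of its underside.
- pad_warmer: the same pad, the single one in front of the slide warmer (robot's side), 105 mm in front of the warmer's centre. Origin: centre of its underside.
Mind the look-alikes: they are no part of the job. Leave any turquoise look-alike of the part that bears cover_grip alone. Leave any turquoise look-alike of the part that bears red_center alone.

How it is judged:
By the outcome, as a careful person would: the job done as asked, in the order asked, and still so for the second after the job is handed in, with the robot touching nothing.
It also fails if it takes over 118 s, if anything falls off the work surface, if the arm or the gripper's body presses on something with over 40 N, if the wrist force passes 120 N, or if a joint passes its speed limit or range.

## Robot

A 7-joint arm with a two-finger parallel gripper is mounted at the origin on the work surface. World frame = base frame: x ahead of the robot, y to its left, z up, the work surface at z = 0. Lengths are in m, angles in rad, forces in N, time in s.
With the tool pointing down it reaches from about 0.35 to 0.9 m from the base axis. Payload 19.9 kg.
Tool frame: the origin (TCP) lies on the centre line of the jaws, within the pads' length; the fingertips stand ahead of it and the grasp point (between the pads) lies 3 mm ahead of it (bot.tips_ahead is the z of the fingertips in the tool frame, in m); z points along the fingers, y is the line along which they close (so a half turn about z gives the same grasp; the last joint's range is limited). The gripper opens to 85 mm and grips with 20 to 120 N. Pads are 22 mm wide; open, the fingers measure 114 mm over their backs; the gripper's body (76 mm by 85 mm) begins 54 mm behind the grasp point. The pads swing forward as they close: fully open they stand 13 mm farther back than shut.
Start: joints at [1.214, 0.417, -0.01, 1.614, 0.005, 1.111, -0.053], TCP at [0.194, -0.594, 0.253] pointing down, gripper open.
Joint ranges: [-2.81, 2.81], [-0.39, 2.02], [-1.27, 1.25], [0.06, 2.57], [-1.19, 4.33], [0.19, 2], [-2.82, 2.82]. Speed limits (rad/s): [1.89, 1.89, 2.39, 2.39, 3.01, 3.01, 3.01].

## Interface

Orientations are given as a unit quaternion [x, y, z, w].
In Python, from bench import bot, eyes gives the robot as it stands. The module is installed in compiled form; this text tells all that it offers.
- The arm moves only by the tool step_arm, never from a script. Its argument "series" is a list of rows, each a list of 3 entries, a list of its own where there are three numbers: the shift along the tool's x, y, z in mm, then the turn, a rotation vector about the tool's x, y, z in rad, then the finger opening in mm, from 0 to 85.4. In form: [[[tx, ty, tz], [rx, ry, rz], claw], ...]. A call has 1 to 12 rows; each row is the pose to reach, as a shift and turn from the pose commanded when the call began, along the tool's axes at that moment; what a row does not reach only later rows make up. A row lasts 1/10 s, in which the tool goes at most 50 mm and 8.59 degrees, less where a joint would pass 70% of its speed; a pose out of reach is approached as far as the arm can. A call with a gripper value outside its range is refused whole. The fingers move at their own pace and stop on an object; "grip_force" is the grip in N (left out, the last holds). Time passes only in rows, so rows that repeat a pose let the fingers close. It gives the time, the measured TCP pose, the force, the opening and the grip force at its end, in the units of the state.
- bot.state(): the state, without advancing time (a new reading comes with each control period).
- eyes.grab_frame(name): name is "scene" or "top" or "wrist"; returns the picture (420x560x3 uint8, red, green, blue); there is no depth.
- eyes.camera_params(name): a dict with "vfov" (degrees; the focal length in pixels is half the picture's height over the tangent of half this angle, whatever the lens; pixels are square), "cx", "cy" (the principal point, pixels), "position" and "orientation" of the camera in the world; the wrist camera has in their place "mount" (4x4, takes a point from camera to tool coordinates, whose origin is the TCP and whose axes are the flange's). Camera axes: x right, y up, looking along -z (the intrinsics and any distortion apply to the point x, -y, -z); pixel columns grow to the right and rows downward; lengths in m; the calibration is good to about 2 mm. The wrist camera is an equidistant fisheye: a pixel r from the principal point sees the ray r / f radians off the axis. A picture is of the moment at which its call begins: read the wrist's pose just before it. camera_params takes no time and is no camera call.
- bot.close_job(): hands the job in; it is judged then, once.
Trained networks look in the newest picture that a camera, given by its name, has taken for a name from the list of things; names that differ only in an ending like _2 or _b are one class to them, and where a whole thing is asked for, a point or a joint stands for the part that bears it (a point fixed in the world has none). Each returns a list of dicts, best first, with "confidence" (0 to 1); they miss things now and then, are a little off and sometimes report something else, mostly with a low value. They report only what shows in the picture. A call takes as long as a camera call. They do not tell look-alikes from the thing itself.
- eyes.spot_in(camera, query): "uv" ([column, row] in pixels, amid what is visible of it).
The state is a dict: "time": time; "qpos": joint angles; "joint_vel": joint speeds; "effort": joint torques, N m; "eef_pos": TCP position; "eef_rot": TCP orientation; "contact_force": force on the tool from outside, world axes, zero at the start; "moment": the same for the moment, N m; "width": finger opening in m; "grasp_force": force on a finger pad.
Only numpy, scipy, OpenCV 4.12 (cv2) and the standard library are available. Lean on these libraries where they do the work, as an engineer would, in place of code of your own. Each camera call takes 0.05 s, during which the arm holds its last target. There are 200 camera calls.

## Working session

There is one attempt and no reset: what is moved stays moved. The work goes in short steps, Python scripts to look and compute and a tool call to move; the robot and the scene stay as the last step left them, time stands still between calls to the robot, and variables do not carry over. Pictures are saved under pics/ and viewed, at most 16 in all, crops included, and the job is handed in when it is done.

Besides the shell and the picture viewer there is one more tool, called after ">>>" by a JSON object that holds its "name" and its "arguments", one argument or row to a line. step_arm: Moves the arm, as the interface text tells. Its arguments: {"type":"object","properties":{"series":{"type":"array","items":{"type":"array"}},"grip_force":{"type":"number"}},"required":["series"]}

```bash
mkdir -p pics
python3 - <<'E'
from bench import bot, eyes
import cv2
s=bot.state(); print({k:s[k] for k in('time','eef_pos','eef_rot','width','contact_force')}, bot.tips_ahead)
for n in('scene','top','wrist'):
    print(n,eyes.camera_params(n))
a=eyes.grab_frame('scene');cv2.imwrite('pics/s0.png',a[:,:,::-1])
a=eyes.grab_frame('top');cv2.imwrite('pics/t0.png',a[:,:,::-1])
for q in "tile_center cover_grip blue_center yellow_center red_center warmer rack pad_left pad_warmer".split():
    for c in('top','scene'):
        print(q,c,[([round(x) for x in d['uv']],round(d['confidence'],2)) for d in eyes.spot_in(c,q)])
E
```

```text
{'time': 0.0, 'eef_pos': array([ 0.19340074, -0.59397744,  0.25264513]), 'eef_rot': array([ 9.87638215e-01,  1.56749341e-01, -1.50309064e-04, -6.14060920e-04]), 'width': 0.08522049340897817, 'contact_force': array([-0.40486889,  0.79299632,  0.1419714 ])} 0.022
scene {'vfov': 53.49436366943279, 'cx': 277.44369534855934, 'cy': 209.74681527579568, 'position': array([1.42058554, 0.00462709, 0.65162298]), 'orientation': array([0.32855284, 0.33709134, 0.62451846, 0.62321678])}
top {'vfov': 44.855437000361576, 'cx': 282.19518881746376, 'cy': 210.37193382769613, 'position': array([0.40657097, 0.01338202, 1.20626603]), 'orientation': array([ 0.03819196, -0.03399446, -0.70492952,  0.70743206])}
wrist {'vfov': 65.70646984690485, 'cx': 277.7468465318807, 'cy': 211.11089528751933, 'mount': array([[ 5.45344950e-04,  9.64631975e-01,  2.63599801e-01,
         6.75722020e-02],
       [ 9.99999468e-01, -7.56948968e-04,  7.01186106e-04,
        -1.51109621e-04],
       [ 8.75918136e-04,  2.63599278e-01, -9.64631874e-01,
        -1.20817551e-01],
       [ 0.00000000e+00,  0.00000000e+00,  0.00000000e+00,
         1.00000000e+00]])}
tile_center top [([468, 238], 0.68), ([395, 201], 0.35)]
tile_center scene [([129, 213], 0.62)]
cover_grip top [([115, 190], 0.87), ([121, 239], 0.61)]
cover_grip scene [([447, 235], 0.81), ([428, 207], 0.6)]
blue_center top [([286, 252], 0.63)]
blue_center scene [([282, 197], 0.74)]
yellow_center top [([219, 257], 0.72)]
yellow_center scene [([339, 192], 0.82)]
red_center top [([356, 253], 0.74), ([355, 217], 0.59)]
red_center scene [([220, 211], 0.74), ([232, 196], 0.5), ([282, 194], 0.35)]
warmer top [([393, 152], 0.62)]
warmer scene [([173, 252], 0.62), ([386, 241], 0.3)]
rack top [([181, 165], 0.65), ([284, 249], 0.64)]
rack scene [([387, 240], 0.69)]
pad_left top [([167, 212], 0.74)]
pad_left scene []
pad_warmer top [([394, 202], 0.97)]
pad_warmer scene []
```

View pics/t0.png

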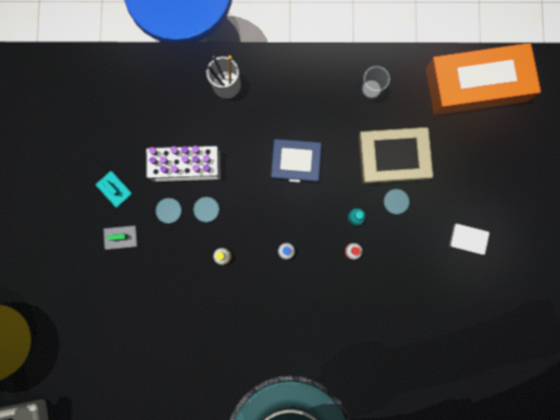

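View pics/s0.png

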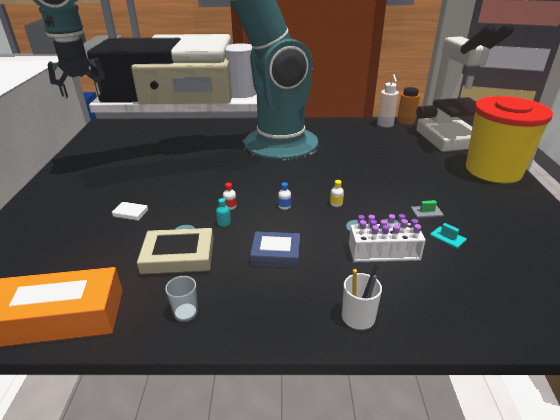

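The top view shows the tile at (470,239), the real cover with its green bar at (120,237), and the turquoise cover at (113,189). The bottles are yellow (221,256), blue (286,251) and red (354,251), with the turquoise bottle at (357,216). The warmer is at (396,155) with its pad at (396,201), and the rack is at (182,163) with its pads at (168,210) and (206,209). The scene view agrees.

```bash
cat > h.py <<'E'
import numpy as np, cv2
from scipy.spatial.transform import Rotation as R
from bench import bot, eyes
def shot(cam):
    s=bot.state(); P=eyes.camera_params(cam); img=eyes.grab_frame(cam)
    f=210/np.tan(np.radians(P['vfov']/2))
    if cam=='wrist':
        T=np.eye(4);T[:3,:3]=R.from_quat(s['eef_rot']).as_matrix();T[:3,3]=s['eef_pos'];T=T@P['mount']
    else:
        T=np.eye(4);T[:3,:3]=R.from_quat(P['orientation']).as_matrix();T[:3,3]=P['position']
    return img,(cam,f,P['cx'],P['cy'],T)
def world(uv,z,C):
    cam,f,cx,cy,T=C; uv=np.atleast_2d(uv).astype(float)
    x=(uv[:,0]-cx)/f; y=(uv[:,1]-cy)/f
    if cam=='wrist':
        r=np.hypot(x,y)+1e-12; d=np.c_[x/r*np.sin(r),-y/r*np.sin(r),-np.cos(r)]
    else: d=np.c_[x,-y,-np.ones_like(x)]
    d=d@T[:3,:3].T; o=T[:3,3]
    return o+d*((z-o[2])/d[:,2])[:,None]
def pix(p,C):
    cam,f,cx,cy,T=C; q=(np.atleast_2d(p)-T[:3,3])@T[:3,:3]; q=q*[1,-1,-1]
    r=np.hypot(q[:,0],q[:,1])+1e-12
    k=np.arctan2(r,q[:,2])/r if cam=='wrist' else 1/q[:,2]
    return np.c_[cx+f*q[:,0]*k,cy+f*q[:,1]*k]
HSV=dict(tile=((0,0,150),(180,40,255)),cover=((0,0,90),(180,40,200)),green=((45,100,60),(75,255,255)),blue=((105,130,80),(120,255,255)),
 yellow=((22,120,110),(35,255,255)),red=((0,150,90),(8,255,255)),pad=((92,50,80),(108,130,220)),beige=((12,30,110),(32,120,255)),
 black=((0,0,0),(180,255,60)))
def blob(img,C,col,near,z,rad=0.06):
    """largest blob of colour near world xy; returns centre, minAreaRect (size,yaw) on plane z in world"""
    m=cv2.inRange(cv2.cvtColor(img,cv2.COLOR_RGB2HSV),*HSV[col])
    if col=='red': m|=cv2.inRange(cv2.cvtColor(img,cv2.COLOR_RGB2HSV),(172,150,90),(180,255,255))
    ys,xs=np.mgrid[0:img.shape[0],0:img.shape[1]]
    W=world(np.c_[xs.ravel(),ys.ravel()],z,C)[:,:2]
    m[(np.hypot(*(W-near).T)>rad).reshape(m.shape)]=0
    cs,_=cv2.findContours(m,cv2.RETR_EXTERNAL,cv2.CHAIN_APPROX_NONE)
    if not cs: return None
    c=max(cs,key=cv2.contourArea)[:,0,:]
    w=world(c,z,C)[:,:2]
    (ce,sz,_)=r=cv2.minAreaRect((w*1000).astype(np.float32)); b=cv2.boxPoints(r)
    e=b[1]-b[0],b[2]-b[1]; l=max(e,key=np.linalg.norm)   # long side direction
    return dict(c=np.round(np.array(ce),1),size=np.round(sorted(sz),1),yaw_long=round(float(np.degrees(np.arctan2(l[1],l[0]))%180),1),n=len(c))
E
python3 - <<'E'
from h import *
img,C=shot('top')
for n,col,uv,z,rad in [('tile','tile',(470,239),.016,.07),('coverplate','cover',(120,237),.005,.06),('bar','green',(118,237),.035,.06),('yel','yellow',(219,257),.075,.05),('blue','blue',(286,251),.075,.05),('red','red',(354,251),.075,.05),
 ('padL','pad',(168,210),.003,.04),('padR','pad',(206,209),.003,.04),('padW','pad',(396,201),.003,.04),('warmer','beige',(396,155),.045,.13),('rack','tile',(182,163),.03,.1)]:
    w=world(uv,z,C)[0]; print(n,np.round(w,3),blob(img,C,col,w[:2],z,rad))
E
```

```text
tile [ 0.463 -0.418  0.016] {'c': array([ 463.8, -416.6]), 'size': array([54.8, 81.4]), 'yaw_long': 76.0, 'n': 107}
coverplate [0.465 0.404 0.005] {'c': array([465., 405.]), 'size': array([50.6, 76.6]), 'yaw_long': 95.6, 'n': 99}
bar [0.464 0.399 0.035] {'c': array([464.8, 401.3]), 'size': array([11.5, 41.7]), 'yaw_long': 90.2, 'n': 41}
yel [0.418 0.16  0.075] {'c': array([420.4, 157.8]), 'size': array([13.2, 13.4]), 'yaw_long': 90.2, 'n': 19}
blue [0.432 0.012 0.075] {'c': array([434.2,  11.6]), 'size': array([13.3, 13.3]), 'yaw_long': 90.2, 'n': 17}
red [ 0.433 -0.139  0.075] {'c': array([ 433.7, -142.4]), 'size': array([11. , 15.5]), 'yaw_long': 90.2, 'n': 17}
padL [0.53  0.293 0.003] {'c': array([530. , 292.6]), 'size': array([60.1, 61.5]), 'yaw_long': 45.8, 'n': 72}
padR [0.533 0.202 0.003] {'c': array([532.7, 202.1]), 'size': array([60.3, 61.3]), 'yaw_long': 45.6, 'n': 72}
padW [ 0.553 -0.25   0.003] {'c': array([ 553.3, -249.9]), 'size': array([60.1, 61.5]), 'yaw_long': 134.7, 'n': 72}
warmer [ 0.655 -0.243  0.045] {'c': array([ 657.6, -242.3]), 'size': array([120.6, 160.4]), 'yaw_long': 93.9, 'n': 232}
rack [0.638 0.256 0.03 ] {'c': array([638.2, 256.6]), 'size': array([ 77.5, 164.6]), 'yaw_long': 92.2, 'n': 275}
```

```bash
cat >> h.py <<'E'
def go(*targets):
    """targets (x,y,z mm,psi deg: yaw of tool x), prints shift mm, rotvec, rows needed from the present pose"""
    s=bot.state(); T=R.from_quat(s['eef_rot']); p=s['eef_pos']*1000; x=T.as_matrix()[:,0]
    print('t',round(s['time'],2),'at',p.round(1),'psi',round(np.degrees(np.arctan2(x[1],x[0])),1),'w',round(s['width']*1000,1),'F',np.round(s['contact_force'],1),'grip',round(float(np.max(s['grasp_force'])),1))
    for X,Y,Z,a in targets:
        a=np.radians(a); G=R.from_matrix(np.array([[np.cos(a),np.sin(a),0],[np.sin(a),-np.cos(a),0],[0,0,-1]]))
        d=T.inv().apply(np.array([X,Y,Z])-p); r=(T.inv()*G).as_rotvec()
        print('  ',d.round(1).tolist(),r.round(3).tolist(),'rows',round(np.linalg.norm(d)/50,1),round(np.degrees(np.linalg.norm(r))/8.59,1))
E
python3 -c "
from h import *
go((464,-417,200,76))"
```

```text
t 1.05 at [ 193.5 -594.3  253.3] psi 18.0 w 85.2 F [-0.3 -0.1  0.6] grip 0.0
   [312.1, -84.8, 53.3] [-0.0, 0.0, -1.012] rows 6.6 6.7
```

>>> {"name": "step_arm", "arguments": {
  "series": [
    [[312,-85,53],[0,0,-1.012],80],
    [[312,-85,53],[0,0,-1.012],80],
    [[312,-85,53],[0,0,-1.012],80],
    [[312,-85,53],[0,0,-1.012],80],
    [[312,-85,53],[0,0,-1.012],80],
    [[312,-85,53],[0,0,-1.012],80],
    [[312,-85,53],[0,0,-1.012],80],
    [[312,-85,53],[0,0,-1.012],80],
    [[312,-85,53],[0,0,-1.012],80],
    [[312,-85,53],[0,0,-1.012],80]
  ],
  "grip_force": 40
}}

```text
time: 2.05
eef_pos: [0.4629, -0.4178, 0.2004]
eef_rot: [0.789, 0.615, -0.0, 0.0]
contact_force: [0.3, -1.3, -0.1]
width: 0.0803
grasp_force: 0.0
```

Run:
```python
from h import *
img,C=shot('wrist'); cv2.imwrite('pics/w1.png',img[:,:,::-1])
b=blob(img,C,'tile',(.464,-.417),.016,.06); print(b)
a=b['yaw_long']
go((*b['c'],100,a),(*b['c'],24,a)); print(bot.tips_ahead)
```

```text
{'c': array([ 464. , -417.6]), 'size': array([54.7, 80.2]), 'yaw_long': 75.9, 'n': 268}
t 2.1 at [ 462.9 -417.9  200.4] psi 75.9 w 80.0 F [ 0.7 -0.6  0.2] grip 0.0
   [0.6, 1.1, 100.4] [-0.0, 0.001, -0.001] rows 2.0 0.0
   [0.6, 1.1, 176.4] [-0.0, 0.001, -0.001] rows 3.5 0.0
0.022
```

View pics/w1.png

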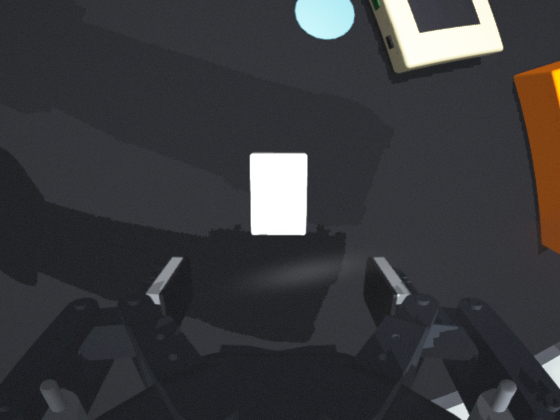

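The wrist picture shows the tile at (278,193), square between the jaws, and it matches the top-camera position.

>>> {"name": "step_arm", "arguments": {
  "series": [
    [[0.6,1,50],[0,0,0],80],
    [[0.6,1,100],[0,0,0],80],
    [[0.6,1,145],[0,0,0],80],
    [[0.6,1,165],[0,0,0],80],
    [[0.6,1,176],[0,0,0],80],
    [[0.6,1,176],[0,0,0],70],
    [[0.6,1,176],[0,0,0],60],
    [[0.6,1,176],[0,0,0],48],
    [[0.6,1,176],[0,0,0],48],
    [[0.6,1,176],[0,0,0],48],
    [[0.6,1,176],[0,0,0],48]
  ],
  "grip_force": 40
}}

```text
time: 3.2
eef_pos: [0.4655, -0.4173, 0.0262]
eef_rot: [0.788, 0.616, 0.0, 0.001]
contact_force: [-1.4, 0.9, 8.0]
width: 0.0533
grasp_force: 42.7
```

Run:
```python
from h import *
go((463.5,-417.5,180,76))
```

```text
t 3.2 at [ 465.5 -417.3   26.2] psi 76.0 w 53.3 F [-1.4  0.9  8. ] grip 42.7
   [-0.9, -1.6, -153.9] [0.002, 0.001, -0.0] rows 3.1 0.0
```

>>> {"name": "step_arm", "arguments": {
  "series": [
    [[0,0,-40],[0,0,0],45],
    [[0,0,-90],[0,0,0],45],
    [[0,0,-140],[0,0,0],45],
    [[0,0,-174],[0,0,0],45],
    [[0,0,-174],[0,0,0],45]
  ]
}}

```text
time: 3.7
eef_pos: [0.4667, -0.4179, 0.2048]
eef_rot: [0.788, 0.616, 0.001, 0.005]
contact_force: [0.7, -0.8, -0.8]
width: 0.0527
grasp_force: 43.2
```

Run:
```python
from h import *
go((657.6,-242.3,200,93.9))
```

```text
t 3.7 at [ 466.7 -417.9  204.8] psi 76.0 w 52.7 F [ 0.7 -0.8 -0.8] grip 43.2
   [216.6, 142.7, 5.0] [0.007, 0.006, -0.312] rows 5.2 2.1
```

>>> {"name": "step_arm", "arguments": {
  "series": [
    [[217,143,5],[0,0,-0.312],45],
    [[217,143,5],[0,0,-0.312],45],
    [[217,143,5],[0,0,-0.312],45],
    [[217,143,5],[0,0,-0.312],45],
    [[217,143,5],[0,0,-0.312],45],
    [[217,143,5],[0,0,-0.312],45],
    [[217,143,5],[0,0,-0.312],45],
    [[217,143,5],[0,0,-0.312],45]
  ]
}}

```text
time: 4.5
eef_pos: [0.6556, -0.2413, 0.1933]
eef_rot: [0.683, 0.731, -0.0, 0.0]
contact_force: [-0.0, -0.5, -1.5]
width: 0.0522
grasp_force: 43.1
```

Run:
```python
from h import *
img,C=shot('wrist'); cv2.imwrite('pics/w2.png',img[:,:,::-1])
print('warmer',blob(img,C,'beige',(.657,-.242),.045,.13))
s=bot.state();zt=s['eef_pos'][2]
for dz in (-.018,-.015,-.010): print('tile',blob(img,C,'tile',s['eef_pos'][:2],zt+dz,.055))
print('padW',blob(img,C,'pad',(.553,-.25),.003,.05))
go((657.6,-242.3,100,93.9))
```

```text
warmer {'c': array([ 656.6, -224.5]), 'size': array([117.8, 120.6]), 'yaw_long': 93.9, 'n': 707}
tile {'c': array([ 655.5, -225.7]), 'size': array([43.5, 56.7]), 'yaw_long': 4.4, 'n': 440}
tile {'c': array([ 655.4, -224.6]), 'size': array([42.5, 55.5]), 'yaw_long': 4.4, 'n': 440}
tile {'c': array([ 655.3, -222.8]), 'size': array([41. , 53.5]), 'yaw_long': 4.4, 'n': 440}
padW {'c': array([ 553.2, -251.1]), 'size': array([58.9, 59.1]), 'yaw_long': 47.5, 'n': 158}
t 4.55 at [ 655.3 -241.9  193.4] psi 93.8 w 52.6 F [-0.4 -0.7 -0.9] grip 43.1
   [-0.5, 2.3, 93.4] [-0.0, 0.001, -0.002] rows 1.9 0.0
```

View pics/w2.png

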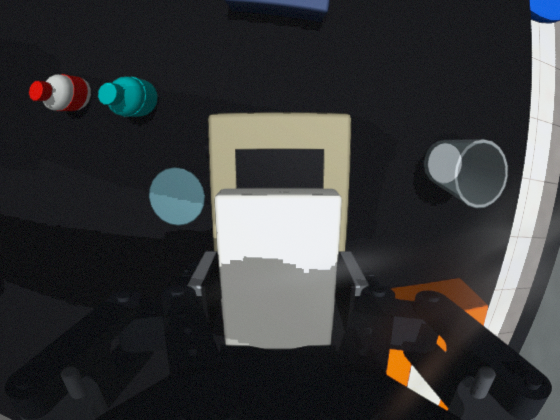

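The tile is held square. Its top face runs from about (217,196)-(340,196) to (226,346)-(330,345), with the warmer's black plate behind it.

Run:
```python
from h import *
s=bot.state();_,C=shot('wrist'); zt=s['eef_pos'][2]
w=world([(217,196),(340,196),(330,345),(226,346)],zt-.010,C)[:,:2]*1000
print(w.round(1),w.mean(0).round(1)); 
w2=world([(236,149),(324,149)],.045,C)[:,:2]*1000; print('plate left edge',w2.round(1),w2.mean(0))
go((656.7,-242.3,71,93.9))
```

```text
[[ 628.4 -205.8]
 [ 679.6 -202.3]
 [ 685.3 -279. ]
 [ 632.6 -283.3]] [ 656.5 -242.6]
plate left edge [[ 618.4 -197.3]
 [ 691.2 -192.4]] [ 654.81678126 -194.82829081]
t 4.6 at [ 655.3 -242.1  193.5] psi 93.8 w 52.8 F [-0.2 -0.9 -1.6] grip 43.1
   [-0.2, 1.4, 122.5] [-0.0, 0.001, -0.002] rows 2.4 0.0
```

>>> {"name": "step_arm", "arguments": {
  "series": [
    [[-0.7,1.4,40],[0,0,0],45],
    [[-0.7,1.4,80],[0,0,0],45],
    [[-0.7,1.4,100],[0,0,0],45],
    [[-0.7,1.4,112],[0,0,0],45],
    [[-0.7,1.4,118],[0,0,0],45],
    [[-0.7,1.4,121],[0,0,0],45],
    [[-0.7,1.4,121],[0,0,0],45],
    [[-0.7,1.4,121],[0,0,0],45]
  ]
}}

```text
time: 5.4
eef_pos: [0.6581, -0.2413, 0.0734]
eef_rot: [0.683, 0.731, 0.0, 0.001]
contact_force: [-0.0, 0.2, -0.8]
width: 0.0526
grasp_force: 43.1
```

>>> {"name": "step_arm", "arguments": {
  "series": [
    [[0,0,1],[0,0,0],45],
    [[0,0,2],[0,0,0],45],
    [[0,0,3],[0,0,0],45],
    [[0,0,3],[0,0,0],45]
  ]
}}

```text
time: 5.8
eef_pos: [0.658, -0.2412, 0.0711]
eef_rot: [0.683, 0.731, 0.0, 0.001]
contact_force: [-10.4, 3.1, 20.3]
width: 0.0526
grasp_force: 45.4
```

Run:
```python
from h import *
s=bot.state();go()
img,C=shot('wrist'); cv2.imwrite('pics/w3.png',img[:,:,::-1])
for i in range(3): go(); eyes.grab_frame('top')
```

```text
t 5.8 at [ 658.  -241.2   71.1] psi 93.9 w 52.6 F [-10.4   3.1  20.3] grip 45.4
t 5.85 at [ 658.  -241.2   71.1] psi 93.9 w 52.9 F [-9.9  2.3 21.1] grip 45.4
t 5.9 at [ 658.  -241.2   71.2] psi 93.9 w 52.8 F [-9.9  2.  20.7] grip 45.4
t 5.95 at [ 658.  -241.2   71.1] psi 93.9 w 52.8 F [-10.1   1.9  20.6] grip 45.4
```

View pics/w3.png

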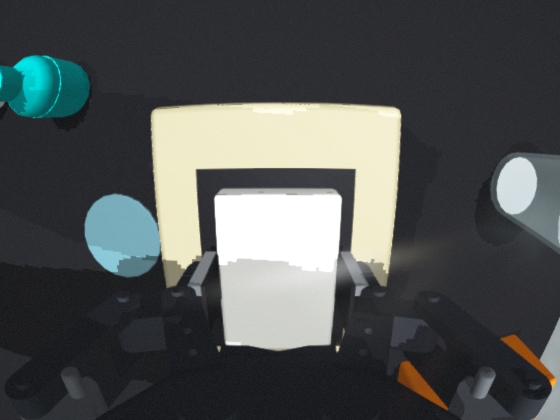

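Run:
```python
from h import *
_,C=shot('wrist')
p=world([(197,170),(355,170)],.045,C)[:,:2]*1000
t=world([(218,189),(338,189)],.045,C)[:,:2]*1000
tt=world([(216,196),(340,196),(334,349),(226,346)],.061,C)[:,:2]*1000
u=np.array([np.cos(np.radians(93.9)),np.sin(np.radians(93.9))])
print(p.round(1),t.round(1),tt.round(1)); print('plate c',p.mean(0)-50*u,'tile c',t.mean(0)-40*u, tt.mean(0))
print('pad',blob(*shot('wrist'),'pad',(.553,-.25),.003,.05))
```

```text
[[ 618.3 -197. ]
 [ 691.4 -192.1]] [[ 628.5 -205.5]
 [ 684.3 -201.7]] [[ 630.6 -205.1]
 [ 682.2 -201.6]
 [ 690.5 -281. ]
 [ 635.3 -282.6]]
plate c [ 658.22695271 -244.43874721] tile c [ 659.12826936 -243.47113737] [ 659.64509479 -242.5813136 ]
pad {'c': array([ 552.9, -250.4]), 'size': array([59.2, 59.3]), 'yaw_long': 7.6, 'n': 225}
```

>>> {"name": "step_arm", "arguments": {
  "series": [
    [[-1,-1,-4],[0,0,0],45],
    [[-1,-1,-4],[0,0,0],45],
    [[-1,-1,-2],[0,0,0],45],
    [[-1,-1,-0.8],[0,0,0],45],
    [[-1,-1,-0.8],[0,0,0],56],
    [[-1,-1,-0.8],[0,0,0],62],
    [[-1,-1,-0.8],[0,0,0],70],
    [[-1,-1,-0.8],[0,0,0],70],
    [[-1,-1,-40],[0,0,0],70],
    [[-1,-1,-90],[0,0,0],70],
    [[-1,-1,-130],[0,0,0],70],
    [[-1,-1,-130],[0,0,0],70]
  ]
}}

```text
time: 7.3
eef_pos: [0.659, -0.2426, 0.2056]
eef_rot: [0.683, 0.731, 0.002, 0.004]
contact_force: [1.7, 0.7, -0.3]
width: 0.0696
grasp_force: 0.0
```

Run:
```python
from h import *
img,C=shot('wrist'); cv2.imwrite('pics/w4.png',img[:,:,::-1])
print('tile',blob(img,C,'tile',(.658,-.243),.061,.06)); b=blob(img,C,'black',(.658,-.243),.045,.063); print(b)
print('warmer',blob(img,C,'beige',(.658,-.243),.045,.12));print('pad',blob(img,C,'pad',(.553,-.25),.003,.05))
img,C=shot('top');print('tile',blob(img,C,'tile',(.658,-.243),.061,.05)); print('warmer',blob(img,C,'beige',(.658,-.243),.045,.12))
go((465,300,260,93),(465,402,230,93))
```

```text
tile {'c': array([ 657.3, -237.6]), 'size': array([53.4, 68.3]), 'yaw_long': 93.8, 'n': 267}
{'c': array([ 658.1, -243.5]), 'size': array([73.6, 98.4]), 'yaw_long': 93.9, 'n': 370}
warmer {'c': array([ 657.8, -242.8]), 'size': array([118. , 157.4]), 'yaw_long': 93.9, 'n': 578}
pad {'c': array([ 553.2, -250.7]), 'size': array([58.4, 59.3]), 'yaw_long': 90.7, 'n': 152}
tile {'c': array([ 657.3, -237.1]), 'size': array([55. , 70.2]), 'yaw_long': 94.0, 'n': 102}
warmer {'c': array([ 656.6, -234.6]), 'size': array([119.2, 144.2]), 'yaw_long': 93.9, 'n': 286}
t 7.4 at [ 656.9 -242.3  200.1] psi 93.9 w 69.8 F [-0.8  0.2 -0.5] grip 0.0
   [554.0, -154.6, -60.5] [0.001, 0.001, 0.016] rows 11.6 0.1
   [655.8, -147.7, -30.6] [0.001, 0.001, 0.016] rows 13.5 0.1
```

View pics/w4.png

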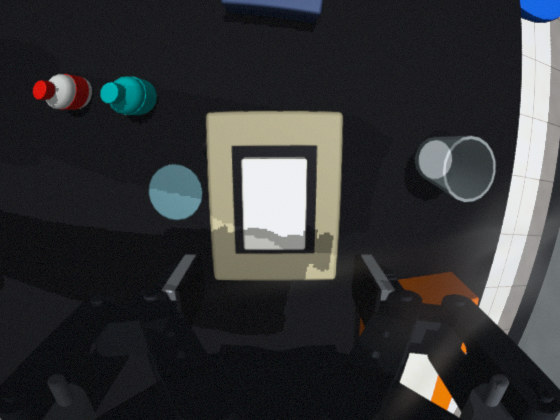

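The tile sits evenly inside the black plate: tile corners (242,158)-(305,249), plate (233,147)-(315,252). Next is the cover.

>>> {"name": "step_arm", "arguments": {
  "series": [
    [[50,-10,-40],[0,0,0],60],
    [[656,-148,-50],[0,0,0.016],60],
    [[656,-148,-50],[0,0,0.016],60],
    [[656,-148,-50],[0,0,0.016],60],
    [[656,-148,-50],[0,0,0.016],60],
    [[656,-148,-50],[0,0,0.016],60],
    [[656,-148,-50],[0,0,0.016],60],
    [[656,-148,-50],[0,0,0.016],60],
    [[656,-148,-50],[0,0,0.016],60],
    [[656,-148,-50],[0,0,0.016],60],
    [[656,-148,-50],[0,0,0.016],60],
    [[656,-148,-50],[0,0,0.016],60]
  ]
}}

```text
time: 8.6
eef_pos: [0.4872, 0.3237, 0.2456]
eef_rot: [0.689, 0.725, -0.001, -0.0]
contact_force: [1.1, -0.6, -0.2]
width: 0.0599
grasp_force: 0.0
```

Run:
```python
from h import *
go((465,402,200,93))
```

```text
t 8.6 at [487.2 323.7 245.6] psi 93.0 w 59.9 F [ 1.1 -0.6 -0.2] grip 0.0
   [79.3, -18.0, 45.5] [-0.002, 0.001, -0.001] rows 1.9 0.0
```

>>> {"name": "step_arm", "arguments": {
  "series": [
    [[79,-18,45],[0,0,0],60],
    [[79,-18,45],[0,0,0],60],
    [[79,-18,45],[0,0,0],60],
    [[79,-18,45],[0,0,0],60],
    [[79,-18,45],[0,0,0],60]
  ]
}}

```text
time: 9.1
eef_pos: [0.4668, 0.3993, 0.2013]
eef_rot: [0.689, 0.725, -0.0, 0.0]
contact_force: [0.7, -0.1, 0.3]
width: 0.06
grasp_force: 0.0
```

Run:
```python
from h import *
img,C=shot('wrist'); cv2.imwrite('pics/w5.png',img[:,:,::-1])
print('cover',blob(img,C,'cover',(.465,.404),.005,.06)); b=blob(img,C,'green',(.465,.402),.035,.06); print(b)
a=b['yaw_long']; go((*b['c'],100,a),(*b['c'],31,a))
```

```text
cover {'c': array([464.1, 404.6]), 'size': array([50.7, 76.9]), 'yaw_long': 96.1, 'n': 243}
{'c': array([464. , 406.8]), 'size': array([11.7, 41.9]), 'yaw_long': 95.9, 'n': 108}
t 9.15 at [467.1 399.2 201.8] psi 92.9 w 59.7 F [ 0.7 -0.2 -1.1] grip 0.0
   [7.8, -2.7, 101.8] [0.0, 0.0, -0.053] rows 2.0 0.4
   [7.8, -2.7, 170.8] [0.0, 0.0, -0.053] rows 3.4 0.4
```

View pics/w5.png

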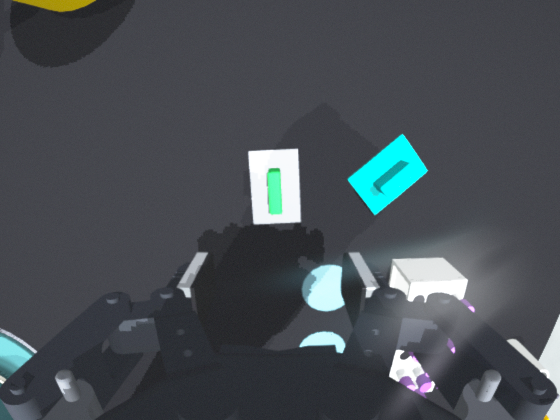

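Grey cover with green bar at (274,187), turquoise look-alike clear of it at (388,174).

>>> {"name": "step_arm", "arguments": {
  "series": [
    [[5.7,-2.6,50],[0,0,-0.053],40],
    [[5.7,-2.6,100],[0,0,-0.053],40],
    [[5.7,-2.6,140],[0,0,-0.053],40],
    [[5.7,-2.6,160],[0,0,-0.053],40],
    [[5.7,-2.6,167],[0,0,-0.053],40],
    [[5.7,-2.6,167],[0,0,-0.053],30],
    [[5.7,-2.6,167],[0,0,-0.053],20],
    [[5.7,-2.6,167],[0,0,-0.053],6],
    [[5.7,-2.6,167],[0,0,-0.053],6],
    [[5.7,-2.6,167],[0,0,-0.053],6],
    [[5.7,-2.6,167],[0,0,-0.053],6]
  ],
  "grip_force": 40
}}

```text
time: 10.25
eef_pos: [0.4643, 0.4063, 0.0365]
eef_rot: [0.669, 0.743, 0.001, 0.0]
contact_force: [-0.4, -1.7, 11.0]
width: 0.011
grasp_force: 40.3
```

Run:
```python
from h import *
go((464,405,260,96),(657.5,-243.5,260,93.9))
```

```text
t 10.25 at [464.3 406.3  36.5] psi 96.0 w 11.0 F [-0.4 -1.7 11. ] grip 40.3
   [-1.0, 0.0, -223.5] [0.002, -0.001, -0.0] rows 4.5 0.0
   [-666.2, 124.8, -223.9] [0.002, -0.001, 0.037] rows 14.3 0.2
```

>>> {"name": "step_arm", "arguments": {
  "series": [
    [[0,0,-30],[0,0,0],4],
    [[0,0,-80],[0,0,0],4],
    [[0,0,-130],[0,0,0],4],
    [[0,0,-180],[0,0,0],4],
    [[-40,7,-210],[0,0,0],4],
    [[-90,17,-210],[0,0,0.01],4],
    [[-666,125,-210],[0,0,0.037],4],
    [[-666,125,-210],[0,0,0.037],4],
    [[-666,125,-210],[0,0,0.037],4],
    [[-666,125,-210],[0,0,0.037],4],
    [[-666,125,-210],[0,0,0.037],4],
    [[-666,125,-210],[0,0,0.037],4]
  ]
}}

```text
time: 11.45
eef_pos: [0.5755, 0.0299, 0.2459]
eef_rot: [0.683, 0.731, 0.0, 0.001]
contact_force: [1.0, 1.0, -0.8]
width: 0.0112
grasp_force: 39.3
```

Run:
```python
from h import *
go((657.5,-243.5,210,93.9))
```

```text
t 11.45 at [575.5  29.9 245.9] psi 93.9 w 11.2 F [ 1.   1.  -0.8] grip 39.3
   [-278.4, 63.1, 36.1] [0.002, 0.0, -0.0] rows 5.8 0.0
```

>>> {"name": "step_arm", "arguments": {
  "series": [
    [[-278,63,36],[0.002,0,0],4],
    [[-278,63,36],[0.002,0,0],4],
    [[-278,63,36],[0.002,0,0],4],
    [[-278,63,36],[0.002,0,0],4],
    [[-278,63,36],[0.002,0,0],4],
    [[-278,63,36],[0.002,0,0],4],
    [[-278,63,36],[0.002,0,0],4],
    [[-278,63,36],[0.002,0,0],4],
    [[-278,63,36],[0.002,0,0],4]
  ]
}}

```text
time: 12.35
eef_pos: [0.6572, -0.2398, 0.2095]
eef_rot: [0.682, 0.731, -0.0, -0.001]
contact_force: [-0.1, 0.4, -0.6]
width: 0.0114
grasp_force: 39.3
```

Run:
```python
from h import *
img,C=shot('wrist'); cv2.imwrite('pics/w6.png',img[:,:,::-1])
s=bot.state(); z=s['eef_pos'][2]; print(blob(img,C,'cover',s['eef_pos'][:2],z-.0315,.06), blob(img,C,'black',(.658,-.243),.045,.063))
go((657.5,-243.5,98,93.9))
```

```text
{'c': array([ 656.9, -224. ]), 'size': array([49.1, 68.5]), 'yaw_long': 94.0, 'n': 760} {'c': array([ 655.6, -212.8]), 'size': array([36. , 72.8]), 'yaw_long': 4.0, 'n': 296}
t 12.4 at [ 657.2 -239.6  209.5] psi 94.0 w 11.1 F [-0.5  0.2 -1. ] grip 39.3
   [-3.9, 0.2, 111.5] [-0.001, -0.0, 0.002] rows 2.2 0.0
```

View pics/w6.png

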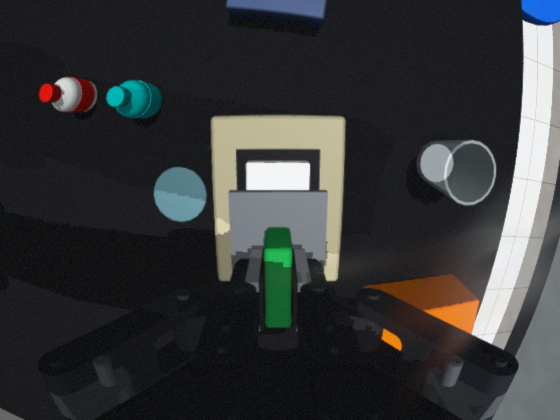

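The cover hangs level and square from the jaws. Its near edge runs (229,191)-(326,191), and the tile's visible edge runs (247,162)-(309,162).

Run:
```python
from h import *
s=bot.state();_,C=shot('wrist'); zt=s['eef_pos'][2]
u=np.array([np.cos(np.radians(93.9)),np.sin(np.radians(93.9))])
p=world([(229,191),(326,191)],zt-.0315,C)[:,:2]*1000
t=world([(247,162),(309,162)],.061,C)[:,:2]*1000
print(p.round(1),p.mean(0)-37*u,t.round(1),t.mean(0)-40*u)
```

```text
[[ 632.1 -205.8]
 [ 678.7 -202.5]] [ 657.93275714 -241.03829984] [[ 629.8 -205.4]
 [ 681.3 -201.8]] [ 658.23728573 -243.48926855]
```

>>> {"name": "step_arm", "arguments": {
  "series": [
    [[-2.5,0,40],[0,0,0],4],
    [[-2.5,0,80],[0,0,0],4],
    [[-2.5,0,100],[0,0,0],4],
    [[-2.5,0,106],[0,0,0],4],
    [[-2.5,0,109],[0,0,0],4],
    [[-2.5,0,110],[0,0,0],4],
    [[-2.5,0,110],[0,0,0],4]
  ]
}}

```text
time: 13.15
eef_pos: [0.6576, -0.2435, 0.1001]
eef_rot: [0.683, 0.731, -0.0, 0.0]
contact_force: [0.5, 0.7, -1.2]
width: 0.011
grasp_force: 39.3
```

>>> {"name": "step_arm", "arguments": {
  "series": [
    [[0,0,1],[0,0,0],4],
    [[0,0,2],[0,0,0],4],
    [[0,0,2],[0,0,0],4]
  ]
}}

```text
time: 13.45
eef_pos: [0.6573, -0.2437, 0.0975]
eef_rot: [0.683, 0.731, -0.001, -0.0]
contact_force: [-2.3, -0.0, 5.4]
width: 0.0111
grasp_force: 40.2
```

Run:
```python
from h import *
go()
img,C=shot('wrist'); cv2.imwrite('pics/w7.png',cv2.resize(img[100:300,150:420,::-1],None,fx=2.9,fy=2.9,interpolation=cv2.INTER_CUBIC))
go()
```

```text
t 13.45 at [ 657.3 -243.7   97.5] psi 93.9 w 11.1 F [-2.3 -0.   5.4] grip 40.2
t 13.5 at [ 657.3 -243.7   97.6] psi 93.9 w 10.8 F [-2.3 -0.1  4.8] grip 40.2
```

View pics/w7.png

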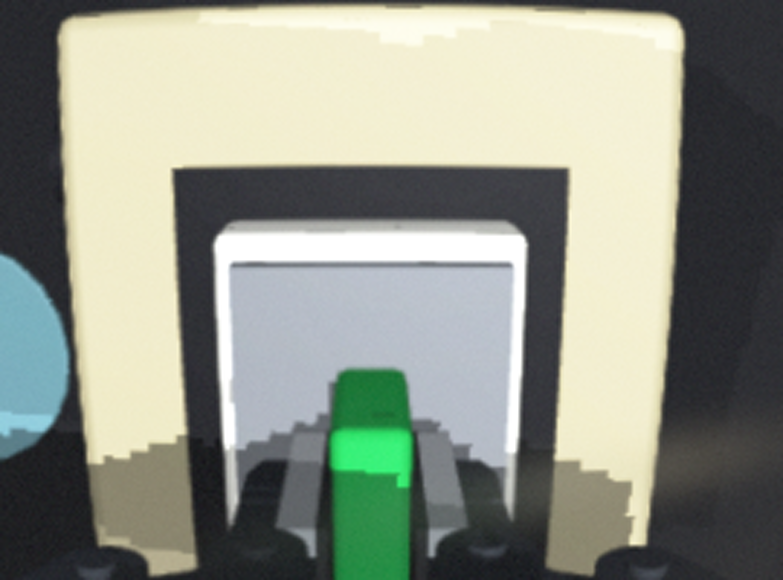

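The cover's sides are even on the tile, but the front margin (rows 235 to 267) looks too wide, so I'll compute the error.

Run:
```python
from h import *
_,C=shot('wrist')
f=lambda a:np.array(a)/2.9+[150,100]
u=np.array([np.cos(np.radians(93.9)),np.sin(np.radians(93.9))])
for n,pts,z,L in [('plate',[(173,168),(568,168)],.045,50),('tilebot',[(222,222),(518,222)],.045,40),('tiletop',[(215,237),(526,237)],.061,40),('covbot',[(230,268),(514,268)],.061,37),('covtop',[(230,264),(514,264)],.066,37)]:
    w=world(f(pts),z,C)[:,:2]*1000; print(n,np.linalg.norm(w[1]-w[0]).round(1),(w.mean(0)-L*u).round(1))
```

```text
plate 73.7 [ 658.1 -244. ]
tilebot 55.5 [ 658.  -244.4]
tiletop 53.1 [ 658.2 -244.4]
covbot 48.8 [ 658.6 -246.8]
covtop 47.2 [ 658.5 -245.1]
```

>>> {"name": "step_arm", "arguments": {
  "series": [
    [[0,0,-3],[0,0,0],4],
    [[1.6,-0.3,-4],[0,0,0],4],
    [[1.6,-0.3,-4],[0,0,0],4],
    [[1.6,-0.3,-2],[0,0,0],4],
    [[1.6,-0.3,0],[0,0,0],4],
    [[1.6,-0.3,0],[0,0,0],4],
    [[1.6,-0.3,0],[0,0,0],16],
    [[1.6,-0.3,-1],[0,0,0],30],
    [[1.6,-0.3,-3],[0,0,0],40],
    [[1.6,-0.3,-50],[0,0,0],40],
    [[1.6,-0.3,-100],[0,0,0],40],
    [[1.6,-0.3,-100],[0,0,0],40]
  ]
}}

```text
time: 14.75
eef_pos: [0.6595, -0.2424, 0.2041]
eef_rot: [0.683, 0.731, 0.001, 0.004]
contact_force: [1.2, -0.4, -0.2]
width: 0.0398
grasp_force: 0.0
```

Run:
```python
from h import *
img,C=shot('wrist'); cv2.imwrite('pics/w8.png',cv2.resize(img[100:300,150:420,::-1],None,fx=2.9,fy=2.9,interpolation=cv2.INTER_CUBIC))
go((434,12,200,90))
```

```text
t 14.8 at [ 658.2 -242.3  200.7] psi 93.9 w 39.9 F [-0.1 -0.1 -0.7] grip 0.0
   [268.9, -206.5, -0.6] [0.003, 0.002, 0.068] rows 6.8 0.5
```

View pics/w8.png

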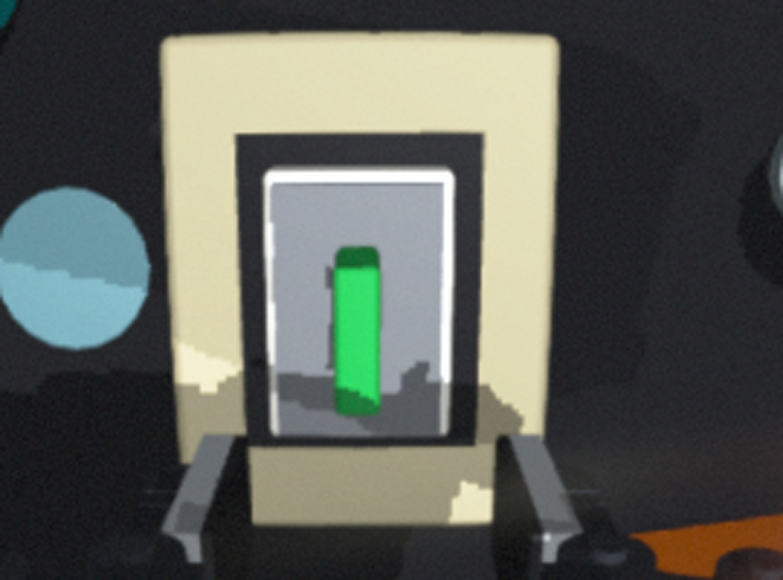

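The cover is now evenly placed on the tile, with a front margin of about 3 mm and equal sides. Next is the blue bottle.

>>> {"name": "step_arm", "arguments": {
  "series": [
    [[269,-206.5,0],[0.003,0.002,0.068],60],
    [[269,-206.5,0],[0.003,0.002,0.068],60],
    [[269,-206.5,0],[0.003,0.002,0.068],60],
    [[269,-206.5,0],[0.003,0.002,0.068],60],
    [[269,-206.5,0],[0.003,0.002,0.068],60],
    [[269,-206.5,0],[0.003,0.002,0.068],60],
    [[269,-206.5,0],[0.003,0.002,0.068],60],
    [[269,-206.5,0],[0.003,0.002,0.068],60],
    [[269,-206.5,0],[0.003,0.002,0.068],60]
  ]
}}

```text
time: 15.7
eef_pos: [0.4322, 0.0126, 0.1971]
eef_rot: [0.707, 0.707, -0.001, -0.002]
contact_force: [0.3, -0.3, 0.4]
width: 0.0599
grasp_force: 0.0
```

Run:
```python
from h import *
img,C=shot('wrist'); cv2.imwrite('pics/w9.png',img[:,:,::-1])
for r in(.012,.02,.03,.04): print(blob(img,C,'blue',(.434,.012),.073,r))
print(eyes.spot_in('wrist','blue_center'))
a,D=shot('top');print(blob(a,D,'blue',(.434,.012),.073,.03))
go((434,12,40,90))
```

```text
{'c': array([433.2,  18.2]), 'size': array([ 7.6, 15.7]), 'yaw_long': 3.1, 'n': 50}
{'c': array([433.2,  18.2]), 'size': array([ 7.6, 15.7]), 'yaw_long': 3.1, 'n': 50}
{'c': array([431.9,  31.6]), 'size': array([15.5, 32. ]), 'yaw_long': 7.5, 'n': 105}
{'c': array([431.9,  31.6]), 'size': array([15.5, 32. ]), 'yaw_long': 7.5, 'n': 105}
[{'uv': [276.6, 203.6], 'confidence': 0.87}]
None
t 15.85 at [432.9  11.7 196.9] psi 89.9 w 59.9 F [-0.4 -0.1  0.5] grip 0.0
   [-0.0, 2.0, 156.9] [-0.005, -0.002, -0.001] rows 3.1 0.0
```

View pics/w9.png

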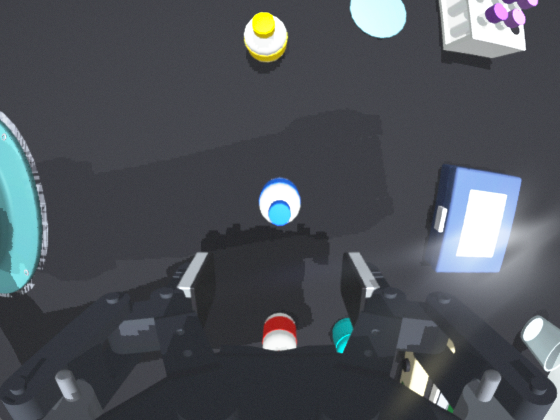

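The blue cap is at (279,212), centred between the jaws. The yellow cap is at (263,23).

Run:
```python
from h import *
img,C=shot('wrist')
print('blue',world((279.5,212.5),.075,C).round(4),'yel',world((263,23),.075,C).round(4))
h=cv2.cvtColor(img,cv2.COLOR_RGB2HSV); print(h[212,279],h[23,263])
for n,xy in(('padL',(.53,.293)),('padR',(.533,.202))): print(n,blob(img,C,'pad',xy,.003,.04))
```

```text
blue [[0.4344 0.0118 0.075 ]] yel [[0.4222 0.1577 0.075 ]]
[ 95 171 255] [ 30 190 255]
padL None
padR {'c': array([533.6, 192.7]), 'size': array([41.6, 61.2]), 'yaw_long': 7.6, 'n': 195}
```

>>> {"name": "step_arm", "arguments": {
  "series": [
    [[0,1.4,50],[0,0,0],60],
    [[0,1.4,100],[0,0,0],60],
    [[0,1.4,140],[0,0,0],60],
    [[0,1.4,155],[0,0,0],60],
    [[0,1.4,155],[0,0,0],50],
    [[0,1.4,155],[0,0,0],42],
    [[0,1.4,155],[0,0,0],30],
    [[0,1.4,155],[0,0,0],30],
    [[0,1.4,155],[0,0,0],30],
    [[0,1.4,155],[0,0,0],30]
  ],
  "grip_force": 30
}}

```text
time: 16.9
eef_pos: [0.4338, 0.0125, 0.0431]
eef_rot: [0.707, 0.707, -0.001, -0.002]
contact_force: [-1.4, -0.9, 10.4]
width: 0.0345
grasp_force: 30.8
```

Run:
```python
from h import *
go((434,12,160,90),(531,292.5,160,90),(531,292.5,60,90))
```

```text
t 16.9 at [433.8  12.5  43.1] psi 90.0 w 34.5 F [-1.4 -0.9 10.4] grip 30.8
   [-0.3, -0.1, -116.9] [-0.003, -0.001, -0.0] rows 2.3 0.0
   [280.2, 96.8, -116.8] [-0.003, -0.001, -0.0] rows 6.4 0.0
   [280.1, 97.1, -16.8] [-0.003, -0.001, -0.0] rows 5.9 0.0
```

>>> {"name": "step_arm", "arguments": {
  "series": [
    [[0,0,-40],[0,0,0],28],
    [[0,0,-90],[0,0,0],28],
    [[20,7,-130],[0,0,0],28],
    [[280,97,-137],[0,0,0],28],
    [[280,97,-137],[0,0,0],28],
    [[280,97,-137],[0,0,0],28],
    [[280,97,-137],[0,0,0],28],
    [[280,97,-137],[0,0,0],28],
    [[280,97,-137],[0,0,0],28],
    [[280,97,-137],[0,0,0],28],
    [[280,97,-137],[0,0,0],28],
    [[280,97,-137],[0,0,0],28]
  ]
}}

```text
time: 18.1
eef_pos: [0.5308, 0.2912, 0.1793]
eef_rot: [0.707, 0.707, -0.001, -0.002]
contact_force: [-0.9, -0.2, 0.1]
width: 0.035
grasp_force: 30.5
```

Run:
```python
from h import *
img,C=shot('wrist'); cv2.imwrite('pics/w10.png',img[:,:,::-1])
for n,xy in(('padL',(.53,.293)),('padR',(.533,.202))): print(n,blob(img,C,'pad',xy,.003,.04))
go((530.5,292.5,60,90),(530.5,292.5,47,90))
```

```text
padL {'c': array([529. , 293.1]), 'size': array([58.6, 60.2]), 'yaw_long': 0.1, 'n': 180}
padR None
t 18.15 at [530.9 291.1 179.4] psi 89.9 w 34.8 F [ 0.9 -0.6 -0.9] grip 30.5
   [1.2, 0.2, 119.4] [-0.005, -0.001, -0.001] rows 2.4 0.0
   [1.2, 0.3, 132.4] [-0.005, -0.001, -0.001] rows 2.6 0.0
```

View pics/w10.png

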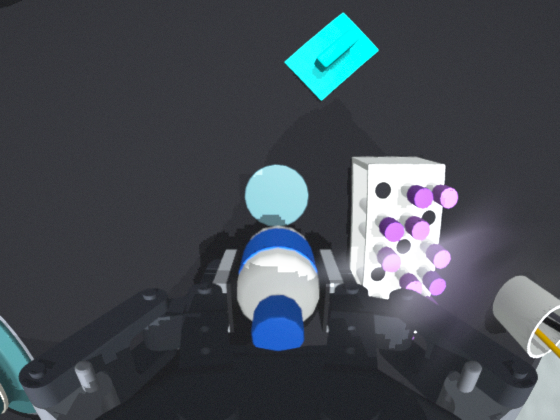

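>>> {"name": "step_arm", "arguments": {
  "series": [
    [[2.4,-1.4,50],[-0.004,0,0],28],
    [[2.4,-1.4,100],[-0.004,0,0],28],
    [[2.4,-1.4,120],[-0.004,0,0],28],
    [[2.4,-1.4,128],[-0.004,0,0],28],
    [[2.4,-1.4,131],[-0.004,0,0],28],
    [[2.4,-1.4,132],[-0.004,0,0],28],
    [[2.4,-1.4,132],[-0.004,0,0],28]
  ]
}}

```text
time: 18.85
eef_pos: [0.5294, 0.2953, 0.0485]
eef_rot: [0.707, 0.707, 0.001, -0.001]
contact_force: [-0.1, 0.0, -0.6]
width: 0.0347
grasp_force: 30.5
```

>>> {"name": "step_arm", "arguments": {
  "series": [
    [[-1.8,0,0],[0,0,0],28],
    [[-1.8,0,1],[0,0,0],28],
    [[-1.8,0,2],[0,0,0],28],
    [[-1.8,0,2],[0,0,0],28]
  ]
}}

```text
time: 19.25
eef_pos: [0.529, 0.2933, 0.0461]
eef_rot: [0.707, 0.707, 0.001, -0.001]
contact_force: [-2.5, -2.9, 14.1]
width: 0.0346
grasp_force: 31.8
```

Contact made; now release, rise, and check.

>>> {"name": "step_arm", "arguments": {
  "series": [
    [[0,0,-1],[0,0,0],28],
    [[0,0,-1],[0,0,0],38],
    [[0,0,-1],[0,0,0],46],
    [[0,0,-1],[0,0,0],54],
    [[0,0,-1],[0,0,0],54],
    [[0,0,-30],[0,0,0],54],
    [[0,0,-75],[0,0,0],54],
    [[0,0,-120],[0,0,0],54],
    [[0,0,-155],[0,0,0],54],
    [[0,0,-155],[0,0,0],54],
    [[0,0,-155],[0,0,0],54]
  ]
}}

```text
time: 20.35
eef_pos: [0.5291, 0.2929, 0.2007]
eef_rot: [0.707, 0.707, 0.001, -0.001]
contact_force: [-0.5, -0.0, -0.2]
width: 0.0538
grasp_force: 0.0
```

Run:
```python
from h import *
HSV['cap']=((90,120,90),(125,255,255))
img,C=shot('wrist'); cv2.imwrite('pics/w11.png',img[:,:,::-1])
print(eyes.spot_in('wrist','blue_center'),pix((.5293,.293,.075),C).round(),pix((.5293,.293,.003),C).round())
for n,xy in(('padR',(.533,.202)),): print(n,blob(img,C,'pad',xy,.003,.04))
a,D=shot('top');cv2.imwrite('pics/t2.png',cv2.resize(a[130:290,60:270,::-1],None,fx=3.6,fy=3.6,interpolation=cv2.INTER_CUBIC))
go((422,157.7,197,90))
```

```text
[{'uv': [275.5, 200.5], 'confidence': 0.66}] [[277. 211.]] [[277. 192.]]
padR {'c': array([532.6, 202.6]), 'size': array([59.4, 59.6]), 'yaw_long': 137.0, 'n': 146}
t 20.5 at [528.4 292.7 199. ] psi 90.0 w 53.5 F [ 0.9 -0.1  0.5] grip 0.0
   [-135.0, -106.4, 2.1] [-0.003, -0.001, 0.0] rows 3.4 0.0
```

View pics/w11.png

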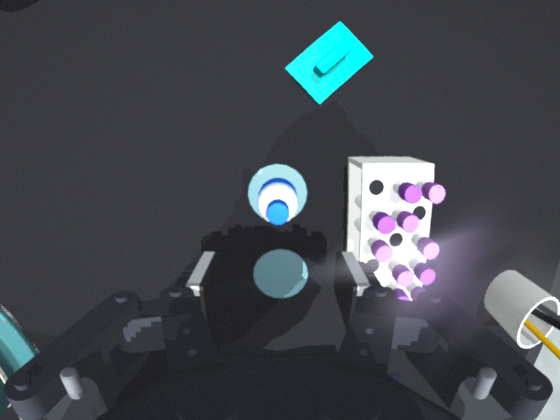

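The blue bottle stands upright and centred on the left pad: cap (278,212), where (277,211) was expected. Next is yellow.

>>> {"name": "step_arm", "arguments": {
  "series": [
    [[-135,-107,2],[-0.003,0,0],60],
    [[-135,-107,2],[-0.003,0,0],60],
    [[-135,-107,2],[-0.003,0,0],60],
    [[-135,-107,2],[-0.003,0,0],60],
    [[-135,-107,2],[-0.003,0,0],60],
    [[-135,-107,2],[-0.003,0,0],60]
  ]
}}

```text
time: 21.1
eef_pos: [0.4219, 0.1579, 0.1978]
eef_rot: [0.707, 0.707, 0.001, -0.0]
contact_force: [0.4, 0.6, 0.5]
width: 0.0601
grasp_force: 0.0
```

Run:
```python
from h import *
img,C=shot('wrist')
for r in (.012,.016): print(blob(img,C,'yellow',(.4215,.158),.075,r))
print(eyes.spot_in('wrist','yellow_center'),pix((.4215,.158,.075),C))
go((421.5,158,43,90))
```

```text
{'c': array([421.2, 159.6]), 'size': array([16.3, 19.3]), 'yaw_long': 90.0, 'n': 69}
{'c': array([421.2, 160. ]), 'size': array([16.3, 20.1]), 'yaw_long': 90.0, 'n': 69}
[{'uv': [275.3, 198.2], 'confidence': 0.56}] [[275.87959008 212.11589001]]
t 21.2 at [422.2 158.8 197.8] psi 90.0 w 59.5 F [ 0.2 -0.3  0.2] grip 0.0
   [-1.2, -0.9, 154.8] [0.001, -0.003, 0.001] rows 3.1 0.0
```

>>> {"name": "step_arm", "arguments": {
  "series": [
    [[-0.7,-1,50],[0,0,0],60],
    [[-0.7,-1,100],[0,0,0],60],
    [[-0.7,-1,140],[0,0,0],60],
    [[-0.7,-1,155],[0,0,0],60],
    [[-0.7,-1,155],[0,0,0],50],
    [[-0.7,-1,155],[0,0,0],42],
    [[-0.7,-1,155],[0,0,0],30],
    [[-0.7,-1,155],[0,0,0],30],
    [[-0.7,-1,155],[0,0,0],30],
    [[-0.7,-1,155],[0,0,0],30]
  ],
  "grip_force": 30
}}

```text
time: 22.2
eef_pos: [0.4218, 0.1577, 0.0439]
eef_rot: [0.707, 0.707, 0.002, 0.0]
contact_force: [-1.4, -0.5, 10.0]
width: 0.0347
grasp_force: 30.7
```

Run:
```python
from h import *
go((532.7,202.5,180,90))
```

```text
t 22.2 at [421.8 157.7  43.9] psi 90.0 w 34.7 F [-1.4 -0.5 10. ] grip 30.7
   [45.1, 111.4, -135.6] [0.004, -0.002, -0.0] rows 3.6 0.0
```

>>> {"name": "step_arm", "arguments": {
  "series": [
    [[0,0,-40],[0,0,0],28],
    [[0,0,-90],[0,0,0],28],
    [[5,12,-125],[0,0,0],28],
    [[45,111.5,-125],[0.002,0,0],28],
    [[45,111.5,-125],[0.002,0,0],28],
    [[45,111.5,-125],[0.002,0,0],28],
    [[45,111.5,-125],[0.002,0,0],28],
    [[45,111.5,-125],[0.002,0,0],28],
    [[45,111.5,-125],[0.002,0,0],28]
  ]
}}

```text
time: 23.1
eef_pos: [0.5314, 0.2019, 0.1685]
eef_rot: [0.707, 0.707, 0.0, -0.001]
contact_force: [0.4, -0.5, -0.6]
width: 0.0346
grasp_force: 30.6
```

Run:
```python
from h import *
eyes.grab_frame('top');go((532.7,202.3,49,90))
```

```text
t 23.15 at [531.6 201.9 168.6] psi 90.0 w 34.6 F [-0.3 -0.5 -0.4] grip 30.6
   [0.2, 1.1, 119.6] [-0.0, -0.001, 0.0] rows 2.4 0.0
```

>>> {"name": "step_arm", "arguments": {
  "series": [
    [[0,1,45],[0,0,0],28],
    [[0,1,90],[0,0,0],28],
    [[0,1,110],[0,0,0],28],
    [[0,1,118],[0,0,0],28],
    [[0,1,120],[0,0,0],28],
    [[0,1,120],[0,0,0],28],
    [[0,1,121],[0,0,0],28],
    [[0,1,121],[0,0,0],28]
  ]
}}

```text
time: 23.95
eef_pos: [0.5339, 0.2026, 0.0483]
eef_rot: [0.707, 0.707, 0.001, -0.0]
contact_force: [0.4, -0.1, -0.3]
width: 0.035
grasp_force: 30.6
```

>>> {"name": "step_arm", "arguments": {
  "series": [
    [[0,-1.1,0],[0,0,0],28],
    [[0,-1.1,1],[0,0,0],28],
    [[0,-1.1,2.2],[0,0,0],28],
    [[0,-1.1,2.2],[0,0,0],28]
  ]
}}

```text
time: 24.35
eef_pos: [0.5325, 0.203, 0.0466]
eef_rot: [0.707, 0.707, 0.001, -0.0]
contact_force: [-8.6, -4.4, 28.8]
width: 0.0346
grasp_force: 33.5
```

>>> {"name": "step_arm", "arguments": {
  "series": [
    [[0,0,-1.2],[0,0,0],28],
    [[0,0,-1.2],[0,0,0],28],
    [[0,0,-1.2],[0,0,0],38],
    [[0,0,-1.2],[0,0,0],46],
    [[0,0,-1.2],[0,0,0],54],
    [[0,0,-1.2],[0,0,0],54],
    [[0,0,-30],[0,0,0],54],
    [[0,0,-75],[0,0,0],54],
    [[0,0,-120],[0,0,0],54],
    [[0,0,-155],[0,0,0],54],
    [[0,0,-155],[0,0,0],54],
    [[0,0,-155],[0,0,0],54]
  ]
}}

```text
time: 25.55
eef_pos: [0.5325, 0.2021, 0.2006]
eef_rot: [0.707, 0.707, 0.001, -0.0]
contact_force: [0.1, -0.5, -0.9]
width: 0.0541
grasp_force: 0.0
```

Run:
```python
from h import *
img,C=shot('wrist'); cv2.imwrite('pics/w12.png',img[:,:,::-1])
print(pix((.5326,.2025,.075),C).round(),pix((.5326,.2025,.003),C).round())
go((433.7,-141,200,20))
```

```text
[[277. 211.]] [[277. 192.]]
t 25.6 at [532.1 202.  199.7] psi 90.0 w 53.9 F [ 0.1  0.1 -0.3] grip 0.0
   [-343.0, -98.3, -0.8] [-0.001, -0.001, 1.222] rows 7.1 8.1
```

View pics/w12.png

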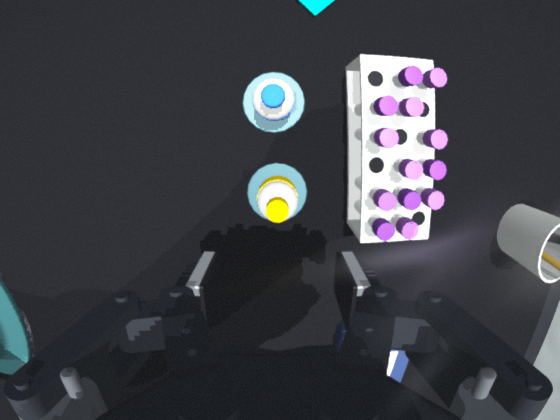

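The yellow bottle is centred on the right pad, cap (277,211) exactly as predicted, and blue still stands. Next is red, with the jaws turned so they close along y.

>>> {"name": "step_arm", "arguments": {
  "series": [
    [[-343,-98,0],[0,0,1.5],60],
    [[-343,-98,0],[0,0,1.5],60],
    [[-343,-98,0],[0,0,1.5],60],
    [[-343,-98,0],[0,0,1.5],60],
    [[-343,-98,0],[0,0,1.5],60],
    [[-343,-98,0],[0,0,1.5],60],
    [[-343,-98,0],[0,0,1.5],60],
    [[-343,-98,0],[0,0,1.5],60],
    [[-343,-98,0],[0,0,1.5],60],
    [[-343,-98,0],[0,0,1.5],60],
    [[-343,-98,0],[0,0,1.5],60],
    [[-343,-98,0],[0,0,1.5],60]
  ]
}}

```text
time: 26.8
eef_pos: [0.434, -0.1404, 0.1988]
eef_rot: [0.999, 0.038, -0.001, -0.001]
contact_force: [0.5, 0.1, 0.2]
width: 0.0601
grasp_force: 0.0
```

Run:
```python
from h import *
img,C=shot('wrist'); cv2.imwrite('pics/w13.png',img[:,:,::-1])
for r in (.012,.016): print(blob(img,C,'red',(.434,-.1415),.075,r))
print(eyes.spot_in('wrist','red_center'))
go((434,-142,43,4),(553.2,-250.4,180,4))
```

```text
{'c': array([ 435. , -143.3]), 'size': array([16.4, 20.2]), 'yaw_long': 4.1, 'n': 66}
{'c': array([ 435. , -143.3]), 'size': array([16.4, 20.2]), 'yaw_long': 4.1, 'n': 66}
[{'uv': [280.3, 197.2], 'confidence': 0.76}, {'uv': [296.6, 112.1], 'confidence': 0.72}]
t 26.9 at [ 434.1 -140.5  199.1] psi 4.3 w 60.0 F [-0.4 -0.7 -0.7] grip 0.0
   [-0.1, 1.8, 156.1] [-0.002, 0.001, 0.005] rows 3.1 0.0
   [110.5, 118.5, 18.8] [-0.002, 0.001, 0.005] rows 3.3 0.0
```

View pics/w13.png

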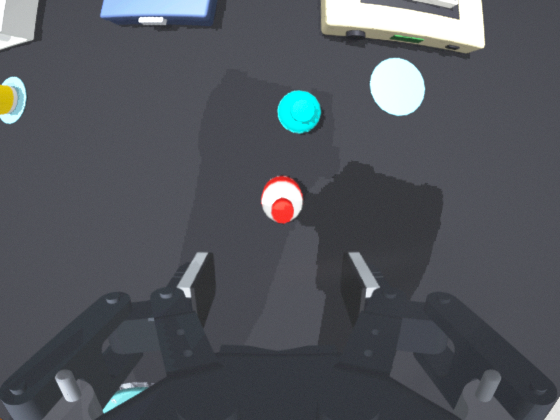

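Red cap at (283,210), with the turquoise one apart at (299,111).

>>> {"name": "step_arm", "arguments": {
  "series": [
    [[-1,2.7,50],[0,0,0],60],
    [[-1,2.7,100],[0,0,0],60],
    [[-1,2.7,140],[0,0,0],60],
    [[-1,2.7,155],[0,0,0],60],
    [[-1,2.7,155],[0,0,0],50],
    [[-1,2.7,155],[0,0,0],42],
    [[-1,2.7,155],[0,0,0],30],
    [[-1,2.7,155],[0,0,0],30],
    [[-1,2.7,155],[0,0,0],30],
    [[-1,2.7,155],[0,0,0],30]
  ],
  "grip_force": 30
}}

```text
time: 27.9
eef_pos: [0.4342, -0.1435, 0.0457]
eef_rot: [0.999, 0.035, 0.001, -0.0]
contact_force: [-0.5, 0.5, 10.7]
width: 0.0347
grasp_force: 31.0
```

Run:
```python
from h import *
go((553.2,-250.5,180,4))
```

```text
t 27.9 at [ 434.2 -143.5   45.7] psi 4.1 w 34.7 F [-0.5  0.5 10.7] grip 31.0
   [111.3, 115.1, -134.2] [-0.001, -0.002, 0.001] rows 4.2 0.0
```

>>> {"name": "step_arm", "arguments": {
  "series": [
    [[0,0,-40],[0,0,0],28],
    [[0,0,-90],[0,0,0],28],
    [[0,0,-125],[0,0,0],28],
    [[112,115,-125],[0,0,0],28],
    [[112,115,-125],[0,0,0],28],
    [[112,115,-125],[0,0,0],28],
    [[112,115,-125],[0,0,0],28],
    [[112,115,-125],[0,0,0],28],
    [[112,115,-125],[0,0,0],28],
    [[112,115,-125],[0,0,0],28]
  ]
}}

```text
time: 28.9
eef_pos: [0.5527, -0.2492, 0.1697]
eef_rot: [0.999, 0.036, -0.0, -0.001]
contact_force: [0.8, 1.0, -0.1]
width: 0.0348
grasp_force: 30.6
```

Run:
```python
from h import *
img,C=shot('wrist')
print('pad',blob(img,C,'pad',(.553,-.25),.003,.04))
go((554,-250.5,51,4))
```

```text
pad {'c': array([ 555.7, -250.2]), 'size': array([54.9, 58.5]), 'yaw_long': 94.2, 'n': 181}
t 28.95 at [ 552.8 -249.3  169.8] psi 4.1 w 34.6 F [-0.3 -0.3 -0.7] grip 30.6
   [1.1, 1.5, 118.8] [-0.002, -0.0, 0.002] rows 2.4 0.0
```

>>> {"name": "step_arm", "arguments": {
  "series": [
    [[1.2,1.3,45],[0,0,0],28],
    [[1.2,1.3,90],[0,0,0],28],
    [[1.2,1.3,108],[0,0,0],28],
    [[1.2,1.3,116],[0,0,0],28],
    [[1.2,1.3,118.5],[0,0,0],28],
    [[1.2,1.3,118.5],[0,0,0],28],
    [[1.2,1.3,118.5],[0,0,0],28]
  ]
}}

```text
time: 29.65
eef_pos: [0.5553, -0.2514, 0.0522]
eef_rot: [0.999, 0.035, 0.001, -0.0]
contact_force: [-0.6, 0.7, 0.3]
width: 0.0345
grasp_force: 30.5
```

>>> {"name": "step_arm", "arguments": {
  "series": [
    [[-1.2,-0.9,1],[0,0,0],28],
    [[-1.2,-0.9,2.5],[0,0,0],28],
    [[-1.2,-0.9,3.5],[0,0,0],28],
    [[-1.2,-0.9,3.5],[0,0,0],28]
  ]
}}

```text
time: 30.05
eef_pos: [0.5538, -0.2505, 0.0486]
eef_rot: [0.999, 0.035, 0.0, -0.001]
contact_force: [-6.3, 3.4, 19.8]
width: 0.0348
grasp_force: 32.6
```

>>> {"name": "step_arm", "arguments": {
  "series": [
    [[0,0,-1],[0,0,0],28],
    [[0,0,-1],[0,0,0],28],
    [[0,0,-1],[0,0,0],38],
    [[0,0,-1],[0,0,0],46],
    [[0,0,-1],[0,0,0],54],
    [[0,0,-1],[0,0,0],54],
    [[0,0,-30],[0,0,0],54],
    [[0,0,-75],[0,0,0],54],
    [[0,0,-120],[0,0,0],54],
    [[0,0,-155],[0,0,0],54],
    [[0,0,-155],[0,0,0],54],
    [[0,0,-155],[0,0,0],54]
  ]
}}

```text
time: 31.25
eef_pos: [0.5535, -0.2508, 0.2027]
eef_rot: [0.999, 0.035, 0.0, -0.001]
contact_force: [-0.1, -0.3, 0.1]
width: 0.0539
grasp_force: 0.0
```

Run:
```python
from h import *
img,C=shot('wrist'); s,D=shot('scene')
cv2.imwrite('pics/w14.png',np.hstack([cv2.resize(img,(480,360)),s[120:340,100:480][:, :320][:220]] if 0 else [cv2.resize(img,(400,300)),cv2.resize(s[140:300,110:460],(400,183+117))])[:,:,::-1])
print((pix((.5534,-.2505,.075),C)*400/560).round(),(pix((.5534,-.2505,.003),C)*400/560).round())
go()
```

```text
[[199. 151.]] [[199. 137.]]
t 31.35 at [ 552.8 -250.5  201.1] psi 4.1 w 54.2 F [ 0.2  0.9 -0.5] grip 0.0
```

View pics/w14.png

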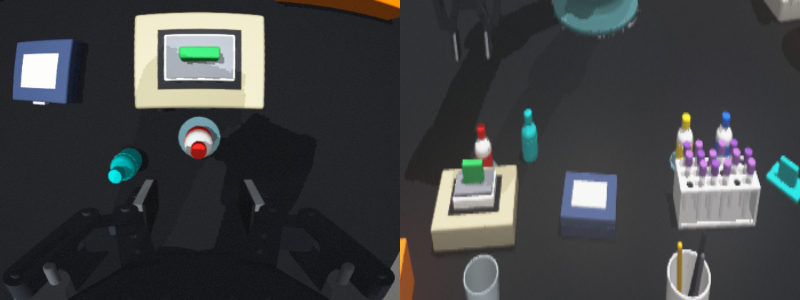

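The red cap is at (199,151), as predicted, upright on its pad. The tile and cover are centred on the warmer, and blue and yellow stand in front of the rack. The gripper is clear of everything.

```bash
python3 -c "
from bench import bot
print(bot.close_job())"
```

```text
the job is handed in; nothing more can be done
None
```

The job is handed in at about 31 s: tile and cover are centred and square on the warmer, each bottle is upright in the middle of its pad, and the turquoise look-alikes were not touched.

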